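# Rack the clay rollers by thickness

## Robot

A 6-joint arm with a two-finger parallel gripper is mounted at the origin on the work surface. World frame = base frame: x ahead of the robot, y to its left, z up, the work surface at z = 0. Lengths are in mm, angles in rad, forces in N, time in s.
With the tool pointing down it reaches from about 275 to 750 mm from the base axis. Payload 10.2 kg.
Tool frame: the origin (TCP) lies between the finger pads; the fingertips stand 14 mm ahead of it and the grasp point (between the pads) lies 5 mm behind it; z points along the fingers, y is the line along which they close (so a half turn about z gives the same grasp; the last joint's range is limited). The gripper opens to 85 mm and grips with 20 to 120 N. Pads are 22 mm wide; open, the fingers measure 114 mm over their backs; the gripper's body (76 mm by 85 mm) begins 54 mm behind the grasp point. The pads swing forward as they close: fully open they stand 13 mm farther back than shut.
Start: joints at [1.1, 0.313, 1.498, -0, 1.331, -0.223], TCP at [128.78, 508.966, 245.294] pointing down, gripper open.
Joint ranges: [-2.94, 2.94], [-0.97, 2.17], [0.19, 2.56], [-1.23, 4.37], [0.02, 3.11], [-2.88, 2.88]. Speed limits (rad/s): [2.39, 2.39, 3.01, 3.14, 3.14, 3.14].

## Interface

Orientations are given as a unit quaternion [w, x, y, z].
In Python, from rig import manip, viewer, job gives the robot as it stands.
- The arm moves only by the tool move_arm, never from a script. Its argument "plan" is a list of rows, each an object with "slide": the shift along the tool's x, y, z as a fraction of full scale, a list of three; "rot": the turn, a rotation vector about the tool's x, y, z as a fraction of full scale, a list of three; "fingers": the finger opening in mm, from 0 to 85.4. In form: [{"slide": [tx, ty, tz], "rot": [wx, wy, wz], "fingers": fingers}, ...]. A call has 1 to 12 rows; each row is the pose to reach, as a shift and turn from the pose commanded when the call began, along the tool's axes at that moment; what a row does not reach only later rows make up. Full scale, the value 1, is 0.5 m for a shift and 60 degrees for a turn. A row lasts 1/12 s, in which the tool goes at most 41.7 mm and 7.16 degrees, less where a joint would pass 70% of its speed; a pose out of reach is approached as far as the arm can. A call with a number of a shift or a turn outside -1 to 1 is refused whole. A call with a gripper value outside its range is refused whole. The fingers move at their own pace and stop on an object; "squeeze" is the grip in N (left out, the last holds). Time passes only in rows, so rows that repeat a pose let the fingers close. It gives the time, the measured TCP pose, the force, the opening and the grip force at its end, in the units of the state.
- manip.get_state(): the state, without advancing time (a new reading comes with each control period).
- viewer.read_camera(name): name is "scene" or "side" or "wrist"; returns (picture, depth): 480x640x3 uint8, red, green, blue; 480x640 float32, mm along the optical axis (not along the pixel's ray), 0 where there is no reading.
- viewer.calibration(name): a dict with "intrinsics" (3x3 intrinsics, pixels), "R" (3x3) and "t" (3): a world point X has camera coordinates R X + t. Camera axes: x right, y down, z forward; pixel columns grow to the right and rows downward; lengths in mm; the calibration is good to about 2 mm. The wrist camera is an equidistant fisheye: a pixel r from the principal point sees the ray r / f radians off the axis. A picture is of the moment at which its call begins: read the wrist's pose just before it. calibration takes no time and is no camera call; for the wrist camera it gives the pose at the moment of the call.
- job.close_job(): hands the job in; it is judged then, once.
The state is a dict: "time": time; "qpos": joint angles; "qd": joint speeds; "effort": joint torques, N m; "ee_pos": TCP position; "eef_rot": TCP orientation; "contact_force": force on the tool from outside, world axes, zero at the start; "torque": the same for the moment, N m; "finger_gap": finger opening in mm; "grip_force": force on a finger pad.
Only numpy, scipy, OpenCV 4.12 (cv2) and the standard library are available. Lean on these libraries where they do the work, as an engineer would, in place of code of your own. Each camera call takes 0.05 s, during which the arm holds its last target. There are 200 camera calls.

## Task

Put the four wooden clay rollers away in the V-notched rack, one in each cradle, in order of thickness: the thickest in the cradle next to the tall end post, then thinner and thinner towards the other end. Lay each one centred across both notches of its cradle so that it cannot roll, let go of them all, and leave the little terracotta cup standing where it is.

Things in the scene. Friction and masses are not known exactly. Their poses are not given: they have to be found in the camera images.
- roller_18: Thinnest of four plain brown wooden clay rollers: solid cylinder 18 mm in diameter, 110 mm long (all equally long), about 20 g. Lies on its side on the table, free to roll, nearer the robot than the rack. Origin: its centre; x axis along the cylinder (y, z may be rolled about it). Seated in a cradle, its centre is 31 mm above the cradle's origin.
- roller_28: Second thinnest of four plain brown wooden clay rollers: solid cylinder 28 mm in diameter, 110 mm long (all equally long), about 47 g. Lies on its side on the table, free to roll, nearer the robot than the rack. Origin: its centre; x axis along the cylinder (y, z may be rolled about it). Seated in a cradle, its centre is 38 mm above the cradle's origin.
- roller_38: Second thickest of four plain brown wooden clay rollers: solid cylinder 38 mm in diameter, 110 mm long (all equally long), about 87 g. Lies on its side on the table, free to roll, nearer the robot than the rack. Origin: its centre; x axis along the cylinder (y, z may be rolled about it). Seated in a cradle, its centre is 45 mm above the cradle's origin.
- roller_48: Thickest of four plain brown wooden clay rollers: solid cylinder 48 mm in diameter, 110 mm long (all equally long), about 139 g. Lies on its side on the table, free to roll, nearer the robot than the rack. Origin: its centre; x axis along the cylinder (y, z may be rolled about it). Seated in a cradle, its centre is 52 mm above the cradle's origin.
- cradle_a: Leftmost (most +y) of four identical fixed plywood cradles, 96 mm (x) by 65 mm (y), 44 mm tall: two cheeks 20 mm thick at x = -38 and +38 mm, each with a 90 degree V notch, lowest line at y = 0, z = 18 mm, mouth 52 mm wide at the top; between them a 56 mm gap with a 6 mm floor, room for fingers. Origin: centre of its underside, 10 mm above the table; x along the notches, y along the row, z up.
- cradle_b: Second cradle from the left, the same as cradle_a. The four stand in a row, about 80 mm apart, on a fixed dark board 130 x 420 mm, 10 mm thick, which lies across the far part of the reach, turned up to 0.2 rad. Origin: centre of its underside, 10 mm above the table; x along the notches, y along the row, z up.
- cradle_c: Third cradle from the left, the same as cradle_a. Origin: centre of its underside, 10 mm above the table; x along the notches, y along the row, z up.
- cradle_d: Rightmost (most -y) cradle, the same as cradle_a. Origin: centre of its underside, 10 mm above the table; x along the notches, y along the row, z up.
- end_post: Tall upright plywood plate 14 mm thick (y), 60 mm wide (x), 90 mm tall, fixed on the board about 70 mm beyond the outermost cradle: next to cradle_a on some starts, next to cradle_d on others. The other end of the row has only a strip 20 mm tall. Origin: centre of its underside, 10 mm above the table.
- pot: Small unglazed terracotta cup, 44 mm across, 50 mm tall, 90 g, standing loose and upright between two of the rollers' places; not to be moved. A stack of small tiles and a small jar stand in two other gaps. Origin: centre of its underside, z up.

How it is judged:
By the outcome, as a careful person would: the job done as asked, in the order asked, and still so for the second after the job is handed in, with the robot touching nothing.
It also fails if it takes over 99 s, if anything falls off the work surface, if the arm or the gripper's body presses on something with over 40 N, if the wrist force passes 120 N, or if a joint passes its speed limit or range.

## Working session

There is one attempt and no reset: what is moved stays moved. The work goes in short steps, Python scripts to look and compute and a tool call to move; the robot and the scene stay as the last step left them, time stands still between calls to the robot, and variables do not carry over. Pictures are saved under pics/ and viewed, at most 14 in all, crops included, and the job is handed in when it is done.

Besides the shell and the picture viewer there is one more tool, called after "Call:" as name(argument=value, ...) on one line, values as JSON. move_arm: Moves the arm, as the interface text tells. Shift numbers are shares of 0.5 m and turn numbers shares of 60 degrees, none past 1 either way. Its arguments: {"type":"object","properties":{"plan":{"type":"array","items":{"type":"object","properties":{"slide":{"type":"array","items":{"type":"number"}},"rot":{"type":"array","items":{"type":"number"}},"fingers":{"type":"number"}}}},"squeeze":{"type":"number"}},"required":["plan"]}

```bash
mkdir -p pics
cat > h.py <<'E'
import numpy as np, cv2
from rig import manip, viewer, job
def cap(n,f):
    c=viewer.calibration(n); p,d=viewer.read_camera(n)
    cv2.imwrite(f'pics/{f}.png',p[:,:,::-1]); np.savez(f'pics/{f}.npz',p=p,d=d,K=c['intrinsics'],R=c['R'],t=c['t']); return p,d,c
def cloud(d,c):
    K=np.array(c['intrinsics']);v,u=np.mgrid[:480,:640]
    P=np.stack([(u-K[0,2])/K[0,0]*d,(v-K[1,2])/K[1,1]*d,d],-1)
    return (P-np.array(c['t']))@np.array(c['R'])
E
python3 - <<'E'
from h import *
s=manip.get_state()
print({k:np.round(s[k],3).tolist() for k in s})
for n in ['scene','side']:
    p,d,c=cap(n,n+'0'); R=np.array(c['R']); print(n,(-R.T@np.array(c['t'])).round(),R.round(2).tolist(),np.array(c['intrinsics']).round(1).tolist())
E
```

```text
{'time': 0.0, 'qpos': [1.1, 0.313, 1.498, 0.0, 1.331, -0.223], 'qd': [0.001, 0.001, -0.001, 0.0, -0.001, 0.0], 'effort': [0.003, -41.226, -25.975, 0.0, 0.004, -0.0], 'ee_pos': [128.657, 508.747, 244.733], 'eef_rot': [-0.0, 0.124, 0.992, -0.001], 'contact_force': [0.44, 0.436, 0.269], 'torque': [-0.013, -0.045, 0.024], 'grip_force': 0.0, 'finger_gap': 85.466}
scene [1187. -357.  664.] [[0.48, 0.88, 0.01], [0.55, -0.3, -0.78], [-0.68, 0.38, -0.62]] [[554.5, 0.0, 316.0], [0.0, 554.5, 243.6], [0.0, 0.0, 1.0]]
side [  84. -697.  608.] [[0.85, -0.53, -0.0], [-0.29, -0.47, -0.83], [0.44, 0.71, -0.55]] [[536.4, 0.0, 316.4], [0.0, 536.4, 241.4], [0.0, 0.0, 1.0]]
```

View pics/scene0.png

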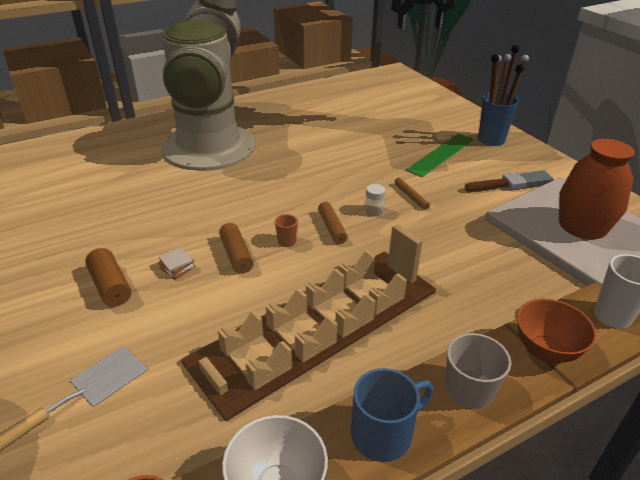

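View pics/side0.png

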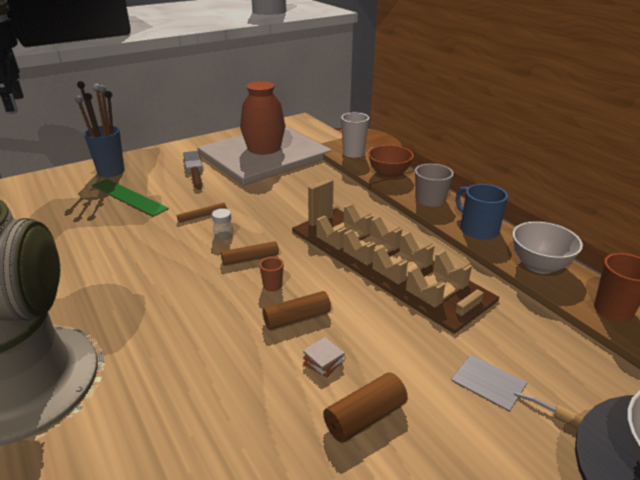

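The post is at the +y end (scene pixel 405,253), so cradle_a is next to it. The rollers from +y to -y are 18 (412,193), 28 (332,222), 38 (236,247) and 48 (108,276). The cup is at (287,230), between 28 and 38.

```bash
cat > m.py <<'E'
from h import *
def meas(names):
    P=[]
    for n in names:
        z=np.load(f'pics/{n}.npz'); Q=cloud(z['d'],z); Q=Q[(z['d']>0)]; P.append(Q.reshape(-1,3))
    Q=np.concatenate(P); m=(Q[:,0]>200)&(Q[:,0]<800)&(abs(Q[:,1])<420)&(Q[:,2]>6)&(Q[:,2]<130)
    Q=Q[m]; H=np.zeros((300,420),np.uint8)
    i=((Q[:,0]-200)/2).astype(int); j=((Q[:,1]+420)/2).astype(int); H[i,j]=255
    H=cv2.morphologyEx(H,cv2.MORPH_CLOSE,np.ones((5,5)))
    n,L,st,ce=cv2.connectedComponentsWithStats(H)
    for k in range(1,n):
        if st[k,4]<40: continue
        S=Q[L[i,j]==k]; (cx,cy),(w,h),a=cv2.minAreaRect(S[:,:2].astype(np.float32))
        yaw=np.radians(a if w>h else a+90)
        print(k,'c',round(cx),round(cy),'size',round(max(w,h)),round(min(w,h)),'yaw',round(float(yaw),3),'zmax',np.percentile(S[:,2],98).round(1))
if __name__=='__main__':
    for n in (['scene0'],['side0'],['scene0','side0']): print(n); meas(n)
E
python3 m.py
```

```text
['scene0']Traceback (most recent call last):
  File "m.py", line 17, in <module>
    for n in (['scene0'],['side0'],['scene0','side0']): print(n); meas(n)
                                                                  ~~~~^^^
  File "m.py", line 5, in meas
    z=np.load(f'pics/{n}.npz'); Q=cloud(z['d'],z); Q=Q[(z['d']>0)]; P.append(Q.reshape(-1,3))
                                  ~~~~~^^^^^^^^^^
  File "h.py", line 7, in cloud
    K=np.array(c['intrinsics']);v,u=np.mgrid[:480,:640]
               ~^^^^^^^^^^^^^^
    raise KeyError(f"{key} is not a file in the archive") from None
KeyError: 'intrinsics is not a file in the archive'
```

```bash
sed -i "s/K=c\['intrinsics'\]/intrinsics=c['intrinsics']/" h.py; sed -i "s/cloud(z\['d'\],z)/cloud(z['d'],dict(intrinsics=z['intrinsics' if 'intrinsics' in z else 'K'],R=z['R'],t=z['t']))/" m.py; python3 m.py
```

```text
['scene0']
13 c 399 -325 size 115 47 yaw 0.06 zmax 49.4
16 c 420 -100 size 115 38 yaw 3.002 zmax 39.5
17 c 416 304 size 111 17 yaw 3.107 zmax 19.7
19 c 432 99 size 114 27 yaw 2.92 zmax 29.8
20 c 405 -208 size 50 50 yaw 0.242 zmax 26.7
21 c 424 204 size 41 40 yaw 1.723 zmax 56.8
22 c 428 1 size 45 41 yaw 2.665 zmax 51.5
25 c 648 -52 size 422 133 yaw 1.73 zmax 87.7
26 c 676 403 size 249 36 yaw 0.012 zmax 24.4
['side0']
3 c 395 -326 size 113 49 yaw 0.044 zmax 48.6
6 c 412 304 size 110 20 yaw 3.107 zmax 18.6
7 c 419 -102 size 111 37 yaw 2.985 zmax 38.4
8 c 403 -209 size 50 49 yaw 0.223 zmax 25.5
9 c 429 97 size 110 28 yaw 2.92 zmax 28.4
10 c 419 203 size 40 39 yaw 0.648 zmax 55.9
11 c 426 1 size 45 43 yaw 1.07 zmax 50.7
12 c 645 -52 size 423 134 yaw 1.735 zmax 86.2
13 c 673 0 size 840 253 yaw 1.571 zmax 22.3
['scene0', 'side0']
11 c 398 -325 size 117 49 yaw 0.047 zmax 49.0
16 c 414 304 size 114 20 yaw 3.107 zmax 19.4
17 c 420 -101 size 115 39 yaw 2.985 zmax 39.0
19 c 404 -208 size 53 50 yaw 0.239 zmax 26.2
20 c 432 98 size 115 30 yaw 2.92 zmax 29.2
21 c 422 204 size 45 41 yaw 0.073 zmax 56.5
22 c 427 1 size 45 45 yaw 2.743 zmax 51.1
24 c 646 -52 size 423 136 yaw 1.735 zmax 86.9
25 c 673 0 size 840 253 yaw 1.571 zmax 23.8
41 c 603 -412 size 15 14 yaw 2.714 zmax 11.6
```

Run:
```python
from h import *
c0=np.array([646.3,-52]);a=0.162
ex=np.array([np.cos(a),np.sin(a)]);ey=np.array([-np.sin(a),np.cos(a)])
for f in ('scene0','side0'):
    z=np.load(f'pics/{f}.npz');K=z[[k for k in z.files if k in('K','intrinsics')][0]]
    Q=cloud(z['d'],dict(intrinsics=K,R=z['R'],t=z['t'])).reshape(-1,3)
    x=(Q[:,:2]-c0)@ex;y=(Q[:,:2]-c0)@ey
    m=(abs(x)<66)&(abs(y)<212)
    t=m&(Q[:,2]>52)&(Q[:,2]<57)
    h,_=np.histogram(y[t],np.arange(-212,213,4));
    print(f,'top y',[(int(b),int(n)) for b,n in zip(np.arange(-212,213,4),h) if n>2])
    p=m&(Q[:,2]>70); print('post x',np.percentile(x[p],[1,99]).round(),'y',np.percentile(y[p],[1,99]).round(),'z',Q[p,2].max())
    for s in np.split(np.sort(y[t]),np.where(np.diff(np.sort(y[t]))>5)[0]+1):
        if len(s)<5: continue
        q=t&(y>=s[0])&(y<=s[-1]); print('y',s[0].round(1),s[-1].round(1),'x',np.percentile(x[q],[1,99]).round(1))
    b=m&(abs(Q[:,2]-10)<3); 
    for lo in (-180,-100,-20,60,140): 
        q=t&(y>lo-40)&(y<lo+40);
```

```text
scene0 top y [(-156, 25), (-152, 50), (-148, 39), (-100, 39), (-96, 56), (-92, 34), (-72, 20), (-68, 48), (-64, 37), (-16, 36), (-12, 36), (-8, 26), (4, 3), (8, 37), (12, 50), (16, 9), (60, 6), (64, 41), (68, 25), (72, 11), (80, 16), (84, 30), (88, 20), (136, 21), (140, 29), (144, 24), (180, 54), (184, 10), (192, 3)]
post x [-28.  31.] y [180. 196.] z 102.80778004897977
y -154.8 -144.7 x [-43.6  52.4]
y -100.4 -88.8 x [-42.8  52.6]
y -70.5 -59.8 x [-41.5  54.5]
y -17.3 -4.6 x [-40.2  54.4]
y 7.6 18.3 x [-41.9  53.7]
y 63.0 73.2 x [-41.8  53.1]
y 80.6 90.9 x [-45.8  48.1]
y 135.2 147.7 x [-46.7  49.6]
y 179.4 194.7 x [-27.   31.4]
side0 top y [(-156, 4), (-152, 17), (-148, 21), (-100, 8), (-96, 20), (-92, 3), (-72, 5), (-68, 10), (-64, 22), (-16, 7), (-12, 15), (-8, 5), (8, 9), (12, 8), (16, 10), (64, 8), (68, 5), (84, 7), (88, 10), (136, 4), (140, 13), (144, 3), (180, 29), (184, 20)]
post x [-32.  28.] y [181. 197.] z 101.71130765567531
y -153.5 -144.4 x [-45.2  50.4]
y -98.3 -91.1 x [-44.7  51.4]
y -70.3 -61.0 x [-43.   51.7]
y -15.0 -5.1 x [-44.3  52.6]
y 8.0 17.2 x [-44.3  49.7]
y 64.0 73.0 x [-40.8  50.7]
y 81.7 89.9 x [-47.4  45.3]
y 136.5 145.9 x [-47.6  45.7]
y 180.5 186.5 x [-30.2  28.4]
```

```bash
cat >> h.py <<'E'
from scipy.spatial.transform import Rotation as Ro
def go(x,y,z,yaw,s=None):
    "slide, rot for TCP target, tool down, tool x along yaw (mod pi, nearest)"
    s=s or manip.get_state(); w,a,b,c=s['eef_rot']; R=Ro.from_quat([a,b,c,w])
    T=None
    for k in range(-2,3):
        ph=(yaw+k*np.pi)/2; t=Ro.from_quat([np.cos(ph),np.sin(ph),0,0])
        r=(R.inv()*t).as_rotvec()
        if T is None or np.linalg.norm(r)<np.linalg.norm(T): T=r
    sl=R.inv().apply(np.array([x,y,z])-s['ee_pos'])
    return (sl/500).round(4).tolist(),(T/np.radians(60)).round(4).tolist()
E
python3 - <<'E'
from h import *
c0=np.array([646.3,-52]);a=0.162
ex=np.array([np.cos(a),np.sin(a)]);ey=np.array([-np.sin(a),np.cos(a)])
for n,yc in zip('dcba',(-122,-37.5,40.4,114.1)):
    out=[]
    for f in ('scene0','side0'):
        z=np.load(f'pics/{f}.npz');K=z[[k for k in z.files if k in('K','intrinsics')][0]]
        Q=cloud(z['d'],dict(intrinsics=K,R=z['R'],t=z['t'])).reshape(-1,3)
        x=(Q[:,:2]-c0)@ex;y=(Q[:,:2]-c0)@ey
        t=(abs(y-yc)<36)&(abs(x)<60)&(Q[:,2]>52.5)&(Q[:,2]<57)
        (cx,cy),(w,h),an=cv2.minAreaRect(np.stack([x[t],y[t]],1).astype(np.float32))
        if w<h: an-=90
        if an>45: an-=90
        if an<-45: an+=90
        out.append((c0+cx*ex+cy*ey).tolist()+[max(w,h),min(w,h),a+np.radians(an)])
    print(n,np.round(out,2).tolist(),np.mean(out,0).round(2))
print(go(416,304,120,3.107)); print(go(416,304,17,3.107))
E
```

```text
d [[670.57, -171.53, 98.07, 66.03, 0.16], [667.99, -172.06, 96.04, 61.25, 0.16]] [ 6.6928e+02 -1.7179e+02  9.7060e+01  6.3640e+01  1.6000e-01]
c [[659.05, -88.1, 96.33, 65.26, 0.16], [656.34, -89.26, 97.91, 63.17, 0.16]] [ 6.5769e+02 -8.8680e+01  9.7120e+01  6.4210e+01  1.6000e-01]
b [[645.57, -11.14, 95.71, 65.3, 0.16], [643.39, -11.41, 94.61, 63.09, 0.13]] [ 6.4448e+02 -1.1270e+01  9.5160e+01  6.4190e+01  1.5000e-01]
a [[629.64, 60.54, 96.72, 66.31, 0.16], [624.86, 62.0, 92.78, 64.18, 0.23]] [6.2725e+02 6.1270e+01 9.4750e+01 6.5250e+01 1.9000e-01]
([-0.6576, -0.2559, 0.2497], [-0.001, -0.0004, -0.2035])
([-0.6577, -0.2556, 0.4557], [-0.001, -0.0004, -0.2035])
```

Call:
move_arm(plan=[{"slide": [-0.658,-0.256,0.25],"rot": [0,0,-0.2035],"fingers": 50},{"slide": [-0.658,-0.256,0.25],"rot": [0,0,-0.2035],"fingers": 50},{"slide": [-0.658,-0.256,0.25],"rot": [0,0,-0.2035],"fingers": 50},{"slide": [-0.658,-0.256,0.25],"rot": [0,0,-0.2035],"fingers": 50},{"slide": [-0.658,-0.256,0.25],"rot": [0,0,-0.2035],"fingers": 50},{"slide": [-0.658,-0.256,0.25],"rot": [0,0,-0.2035],"fingers": 50},{"slide": [-0.658,-0.256,0.25],"rot": [0,0,-0.2035],"fingers": 50},{"slide": [-0.658,-0.256,0.25],"rot": [0,0,-0.2035],"fingers": 50},{"slide": [-0.658,-0.256,0.25],"rot": [0,0,-0.2035],"fingers": 50},{"slide": [-0.658,-0.256,0.25],"rot": [0,0,-0.2035],"fingers": 50},{"slide": [-0.658,-0.256,0.25],"rot": [0,0,-0.2035],"fingers": 50},{"slide": [-0.658,-0.256,0.25],"rot": [0,0,-0.2035],"fingers": 50}])

```text
time: 1.1
ee_pos: [415.9, 304.3, 120.2]
eef_rot: [-0.0, 0.018, 1.0, -0.0]
contact_force: [-0.4, -0.3, 1.0]
finger_gap: 49.8
grip_force: 0.0
```

Run:
```python
from h import *
s=manip.get_state(); print(s['qpos'],s['ee_pos'],s['finger_gap'])
p,d,c=cap('wrist','w1'); print(np.round(c['intrinsics'],1).tolist())
print(go(414,304,17,3.107));
```

```text
[ 4.03884013e-01  4.28276240e-01  1.68642407e+00  2.57998230e-04
  1.02764095e+00 -1.13192003e+00] [415.93259654 304.29491358 120.18931578] 49.76702027959506
[[371.6, 0.0, 314.6], [0.0, 371.6, 237.8], [0.0, 0.0, 1.0]]
([0.0032, -0.0017, 0.207], [0.0001, -0.0002, 0.0006])
```

View pics/w1.png

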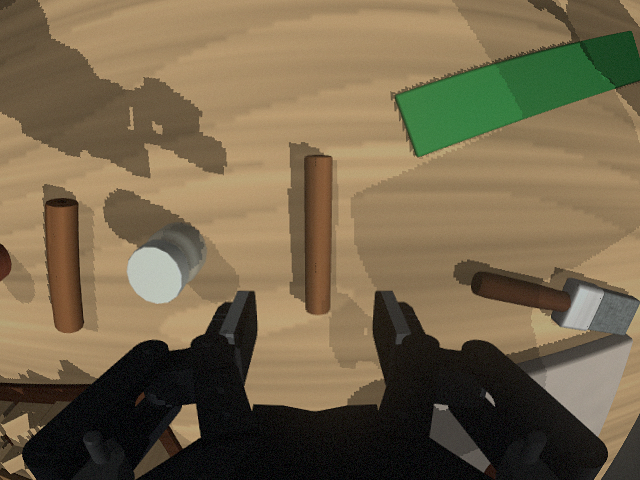

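The wrist picture shows roller 18 at (317,235), midway between the fingertips (247 and 385), and parallel to the pads. I'll descend and grip.

Call:
move_arm(plan=[{"slide": [0.003,-0.002,0.07],"rot": [0,0,0],"fingers": 50},{"slide": [0.003,-0.002,0.14],"rot": [0,0,0],"fingers": 50},{"slide": [0.003,-0.002,0.19],"rot": [0,0,0],"fingers": 50},{"slide": [0.003,-0.002,0.207],"rot": [0,0,0],"fingers": 50},{"slide": [0.003,-0.002,0.207],"rot": [0,0,0],"fingers": 50},{"slide": [0.003,-0.002,0.207],"rot": [0,0,0],"fingers": 10},{"slide": [0.003,-0.002,0.207],"rot": [0,0,0],"fingers": 10},{"slide": [0.003,-0.002,0.207],"rot": [0,0,0],"fingers": 10},{"slide": [0.003,-0.002,0.207],"rot": [0,0,0],"fingers": 10},{"slide": [0.003,-0.002,0.207],"rot": [0,0,0],"fingers": 10},{"slide": [0.003,-0.002,0.207],"rot": [0,0,0],"fingers": 10},{"slide": [0.003,-0.002,0.207],"rot": [0,0,0],"fingers": 10}], squeeze=30)

```text
time: 2.15
ee_pos: [415.6, 303.9, 18.6]
eef_rot: [0.001, 0.017, 1.0, 0.001]
contact_force: [-2.1, 0.9, 6.8]
finger_gap: 16.4
grip_force: 29.4
```

Run:
```python
from h import *
s=manip.get_state(); print(s['ee_pos'],s['finger_gap'],s['grip_force'])
a=s['ee_pos'];print(go(*a[:2],160,3.107)); print(go(669.3,-171.8,160,3.304));
```

```text
[415.56405975 303.87341528  18.55770555] 16.406765127513307 29.41688507795334
([-0.0007, 0.0005, -0.2829], [0.0015, 0.0025, 0.0])
([-0.5408, -0.9328, -0.283], [0.0013, 0.0027, -0.1881])
```

Call:
move_arm(plan=[{"slide": [0,0,-0.04],"rot": [0,0,0],"fingers": 10},{"slide": [0,0,-0.1],"rot": [0,0,0],"fingers": 10},{"slide": [0,0,-0.17],"rot": [0,0,0],"fingers": 10},{"slide": [0,0,-0.23],"rot": [0,0,0],"fingers": 10},{"slide": [0,0,-0.28],"rot": [0,0,0],"fingers": 10},{"slide": [0,0,-0.28],"rot": [0,0,0],"fingers": 10}])

```text
time: 2.65
ee_pos: [416.8, 304.2, 162.8]
eef_rot: [0.005, 0.017, 1.0, 0.002]
contact_force: [0.5, 0.9, -0.0]
finger_gap: 16.6
grip_force: 29.6
```

Run:
```python
from h import *
s=manip.get_state(); print(s['finger_gap'],s['grip_force'],s['contact_force'])
p,d,c=cap('wrist','w2');cap('side','s2')
z=np.load('pics/s2.npz');z0=np.load('pics/side0.npz')
a=cv2.imread('pics/w2.png')[150:400,150:500];b=cv2.imread('pics/s2.png')[0:250,50:400]
cv2.imwrite('pics/v2.png',np.hstack([a,b]))
print(go(669.3,-171.8,160,3.304));
```

```text
16.641981629635 29.588541090488434 [ 0.49939935  0.90539145 -0.04568299]
([-0.5411, -0.9322, -0.0036], [0.0009, 0.0026, -0.1882])
```

View pics/v2.png

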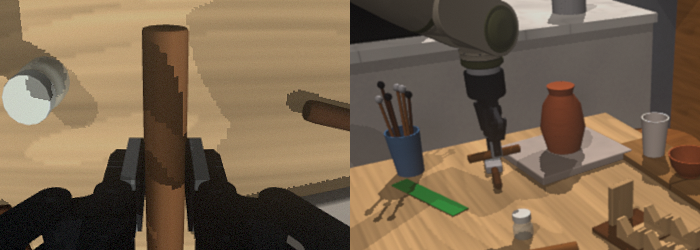

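The roller is held level and near its middle (crop pixels 165,150). I'll carry it to cradle_d.

Call:
move_arm(plan=[{"slide": [-0.541,-0.932,0],"rot": [0,0,-0.188],"fingers": 10},{"slide": [-0.541,-0.932,0],"rot": [0,0,-0.188],"fingers": 10},{"slide": [-0.541,-0.932,0],"rot": [0,0,-0.188],"fingers": 10},{"slide": [-0.541,-0.932,0],"rot": [0,0,-0.188],"fingers": 10},{"slide": [-0.541,-0.932,0],"rot": [0,0,-0.188],"fingers": 10},{"slide": [-0.541,-0.932,0],"rot": [0,0,-0.188],"fingers": 10},{"slide": [-0.541,-0.932,0],"rot": [0,0,-0.188],"fingers": 10},{"slide": [-0.541,-0.932,0],"rot": [0,0,-0.188],"fingers": 10},{"slide": [-0.541,-0.932,0],"rot": [0,0,-0.188],"fingers": 10},{"slide": [-0.541,-0.932,0],"rot": [0,0,-0.188],"fingers": 10},{"slide": [-0.541,-0.932,0],"rot": [0,0,-0.188],"fingers": 10},{"slide": [-0.541,-0.932,0],"rot": [0,0,-0.188],"fingers": 10}])

```text
time: 3.75
ee_pos: [648.5, -135.1, 155.4]
eef_rot: [-0.001, -0.081, 0.997, 0.001]
contact_force: [0.3, -0.2, 0.5]
finger_gap: 16.6
grip_force: 29.6
```

Run:
```python
from h import *
s=manip.get_state(); print(s['finger_gap'],s['qpos'])
print(go(669.3,-171.8,90,3.304),go(669.3,-171.8,52,3.304));
```

```text
16.647439562231853 [-3.81962010e-01  6.90768031e-01  1.14807514e+00  6.48051245e-05
  1.30492551e+00 -2.11470909e+00]
([-0.0296, -0.0793, 0.1307], [0.0011, -0.0017, -0.0005]) ([-0.0297, -0.0794, 0.2067], [0.0011, -0.0017, -0.0005])
```

Call:
move_arm(plan=[{"slide": [-0.03,-0.079,0.04],"rot": [0,0,0],"fingers": 10},{"slide": [-0.03,-0.079,0.1],"rot": [0,0,0],"fingers": 10},{"slide": [-0.03,-0.079,0.1],"rot": [0,0,0],"fingers": 10},{"slide": [-0.03,-0.079,0.1],"rot": [0,0,0],"fingers": 10}])

```text
time: 4.08
ee_pos: [668.2, -169.3, 104.2]
eef_rot: [-0.003, -0.081, 0.997, 0.001]
contact_force: [-0.6, 0.3, 0.5]
finger_gap: 16.7
grip_force: 29.6
```

Run:
```python
from h import *
s=manip.get_state(); print(s['finger_gap'],s['ee_pos'])
cap('wrist','w3');cap('scene','c3')
a=cv2.imread('pics/w3.png')[130:430,100:500];b=cv2.imread('pics/c3.png')[150:450,120:480]
cv2.imwrite('pics/v3.png',np.hstack([a,b]))
print(go(669.3,-171.8,52,3.304));
```

```text
16.677210323699306 [ 668.24343348 -169.26257899  104.2280094 ]
([0.002, -0.0056, 0.1124], [-0.0005, 0.001, 0.0008])
```

View pics/v3.png

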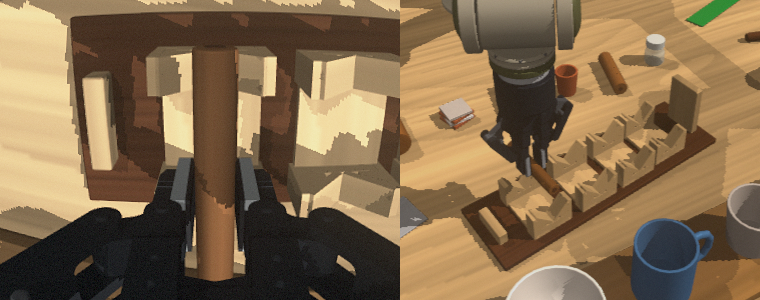

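Roller 18 hangs over the last cradle by the low strip (wrist crop: roller x 213, notch middle about 216). I'll lower it, release and rise.

Call:
move_arm(plan=[{"slide": [0.002,-0.005,0.03],"rot": [0,0,0],"fingers": 10},{"slide": [0.002,-0.005,0.055],"rot": [0,0,0],"fingers": 10},{"slide": [0.002,-0.005,0.08],"rot": [0,0,0],"fingers": 10},{"slide": [0.002,-0.005,0.095],"rot": [0,0,0],"fingers": 10},{"slide": [0.002,-0.005,0.105],"rot": [0,0,0],"fingers": 10},{"slide": [0.002,-0.005,0.11],"rot": [0,0,0],"fingers": 10},{"slide": [0.002,-0.005,0.11],"rot": [0,0,0],"fingers": 10},{"slide": [0.002,-0.005,0.11],"rot": [0,0,0],"fingers": 10}])

```text
time: 4.85
ee_pos: [669.2, -172.5, 52.2]
eef_rot: [0.0, -0.081, 0.997, -0.0]
contact_force: [0.4, 0.5, -1.6]
finger_gap: 16.4
grip_force: 29.6
```

Call:
move_arm(plan=[{"slide": [0,0,0],"rot": [0,0,0],"fingers": 20},{"slide": [0,0,0],"rot": [0,0,0],"fingers": 24},{"slide": [0,0,0],"rot": [0,0,0],"fingers": 30},{"slide": [0,0,0],"rot": [0,0,0],"fingers": 34},{"slide": [0,0,0],"rot": [0,0,0],"fingers": 34},{"slide": [0,0,-0.05],"rot": [0,0,0],"fingers": 34},{"slide": [0,0,-0.1],"rot": [0,0,0],"fingers": 34},{"slide": [0,0,-0.16],"rot": [0,0,0],"fingers": 34},{"slide": [0,0,-0.22],"rot": [0,0,0],"fingers": 34},{"slide": [0,0,-0.22],"rot": [0,0,0],"fingers": 55},{"slide": [0,0,-0.22],"rot": [0,0,0],"fingers": 55}])

```text
time: 5.77
ee_pos: [669.5, -172.7, 163.8]
eef_rot: [0.002, -0.081, 0.997, -0.001]
contact_force: [0.4, 0.3, -1.0]
finger_gap: 54.8
grip_force: 0.0
```

Run:
```python
from h import *
s=manip.get_state(); print(s['finger_gap'],s['ee_pos'])
cap('wrist','w4');
a=cv2.imread('pics/w4.png')[100:460,100:500];cv2.imwrite('pics/v4.png',a)
print(go(430.5,98,160,2.92),go(430.5,98,100,2.92))
```

```text
54.76346726461144 [ 669.53663419 -172.73807832  163.75090326]
([0.3831, 0.6108, 0.0034], [-0.0001, 0.0001, 0.3665]) ([0.3832, 0.6108, 0.1234], [-0.0001, 0.0001, 0.3665])
```

View pics/v4.png

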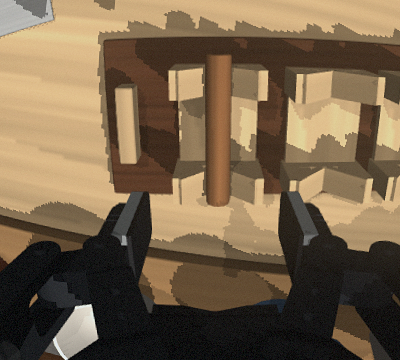

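Roller 18 lies in both notches of cradle_d (crop 218,130). Next is roller 28.

Call:
move_arm(plan=[{"slide": [0.383,0.611,0],"rot": [0,0,0.366],"fingers": 60},{"slide": [0.383,0.611,0],"rot": [0,0,0.366],"fingers": 60},{"slide": [0.383,0.611,0],"rot": [0,0,0.366],"fingers": 60},{"slide": [0.383,0.611,0],"rot": [0,0,0.366],"fingers": 60},{"slide": [0.383,0.611,0],"rot": [0,0,0.366],"fingers": 60},{"slide": [0.383,0.611,0],"rot": [0,0,0.366],"fingers": 60},{"slide": [0.383,0.611,0],"rot": [0,0,0.366],"fingers": 60},{"slide": [0.383,0.611,0],"rot": [0,0,0.366],"fingers": 60},{"slide": [0.383,0.611,0],"rot": [0,0,0.366],"fingers": 60},{"slide": [0.383,0.611,0],"rot": [0,0,0.366],"fingers": 60},{"slide": [0.383,0.611,0.06],"rot": [0,0,0.366],"fingers": 60},{"slide": [0.383,0.611,0.1],"rot": [0,0,0.366],"fingers": 60}])

```text
time: 6.82
ee_pos: [430.2, 98.2, 110.2]
eef_rot: [-0.0, 0.11, 0.994, -0.0]
contact_force: [0.3, -0.4, -0.6]
finger_gap: 59.9
grip_force: 0.0
```

Run:
```python
from h import *
p,d,c=cap('wrist','w5')
a=cv2.imread('pics/w5.png')[130:430,100:500];cv2.imwrite('pics/v5.png',a)
print(go(430.5,98,17,2.92))
```

```text
([-0.0056, 0.0013, 0.1796], [-0.0013, -0.0069, 0.0005])
```

View pics/v5.png

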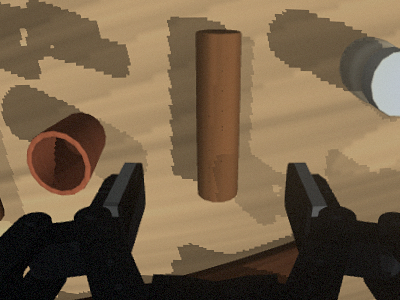

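Roller 28 (crop 218,115) is centred between the fingers (132/298). The cup (65,160) is clear of the left finger.

Call:
move_arm(plan=[{"slide": [-0.002,0.001,0.06],"rot": [0,0,0],"fingers": 60},{"slide": [-0.002,0.001,0.12],"rot": [0,0,0],"fingers": 60},{"slide": [-0.002,0.001,0.16],"rot": [0,0,0],"fingers": 60},{"slide": [-0.002,0.001,0.183],"rot": [0,0,0],"fingers": 60},{"slide": [-0.002,0.001,0.183],"rot": [0,0,0],"fingers": 60},{"slide": [-0.002,0.001,0.183],"rot": [0,0,0],"fingers": 18},{"slide": [-0.002,0.001,0.183],"rot": [0,0,0],"fingers": 18},{"slide": [-0.002,0.001,0.183],"rot": [0,0,0],"fingers": 18},{"slide": [-0.002,0.001,0.183],"rot": [0,0,0],"fingers": 18},{"slide": [-0.002,0.001,0.183],"rot": [0,0,0],"fingers": 18},{"slide": [-0.002,0.001,0.183],"rot": [0,0,0],"fingers": 18},{"slide": [-0.002,0.001,0.183],"rot": [0,0,0],"fingers": 18}])

```text
time: 7.87
ee_pos: [432.4, 98.3, 21.3]
eef_rot: [0.001, 0.11, 0.994, -0.0]
contact_force: [-0.9, -1.3, 7.0]
finger_gap: 26.7
grip_force: 29.6
```

Call:
move_arm(plan=[{"slide": [0,0,-0.04],"rot": [0,0,0],"fingers": 18},{"slide": [0,0,-0.1],"rot": [0,0,0],"fingers": 18},{"slide": [0,0,-0.17],"rot": [0,0,0],"fingers": 18},{"slide": [0,0,-0.23],"rot": [0,0,0],"fingers": 18},{"slide": [0,0,-0.28],"rot": [0,0,0],"fingers": 18},{"slide": [0,0,-0.28],"rot": [0,0,0],"fingers": 18}])

```text
time: 8.37
ee_pos: [433.7, 98.4, 165.1]
eef_rot: [0.005, 0.11, 0.994, 0.0]
contact_force: [1.0, -0.7, 0.7]
finger_gap: 26.2
grip_force: 29.9
```

Run:
```python
from h import *
print(go(657.7,-88.7,160,3.304))
```

```text
([-0.519, -0.267, 0.0144], [-0.0001, 0.0087, -0.366])
```

Call:
move_arm(plan=[{"slide": [-0.13,-0.067,0],"rot": [0,0,-0.1],"fingers": 18},{"slide": [-0.521,-0.267,0],"rot": [0,0,-0.366],"fingers": 18},{"slide": [-0.521,-0.267,0],"rot": [0,0,-0.366],"fingers": 18},{"slide": [-0.521,-0.267,0],"rot": [0,0,-0.366],"fingers": 18},{"slide": [-0.521,-0.267,0],"rot": [0,0,-0.366],"fingers": 18},{"slide": [-0.521,-0.267,0],"rot": [0,0,-0.366],"fingers": 18},{"slide": [-0.521,-0.267,0],"rot": [0,0,-0.366],"fingers": 18},{"slide": [-0.521,-0.267,0],"rot": [0,0,-0.366],"fingers": 18},{"slide": [-0.521,-0.267,0],"rot": [0,0,-0.366],"fingers": 18},{"slide": [-0.521,-0.267,0.05],"rot": [0,0,-0.366],"fingers": 18},{"slide": [-0.521,-0.267,0.11],"rot": [0,0,-0.366],"fingers": 18},{"slide": [-0.521,-0.267,0.11],"rot": [0,0,-0.366],"fingers": 18}])

```text
time: 9.37
ee_pos: [653.3, -87.3, 99.8]
eef_rot: [-0.005, -0.081, 0.997, 0.002]
contact_force: [-0.6, -0.1, -1.4]
finger_gap: 26.5
grip_force: 30.0
```

Run:
```python
from h import *
cap('wrist','w6');a=cv2.imread('pics/w6.png')[100:460,100:500];cv2.imwrite('pics/v6.png',a)
print(go(659,-88.5,56.5,3.304))
```

```text
([-0.0089, -0.0033, 0.0929], [0.0028, -0.0053, 0.0006])
```

View pics/v6.png

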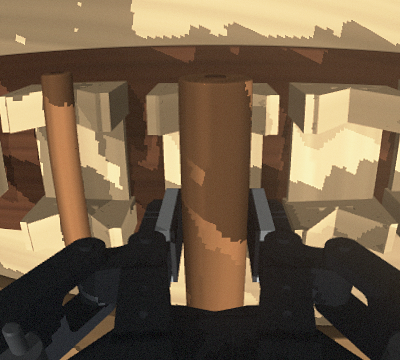

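Roller 28 (crop 215,90) hangs over cradle_c, with roller 18 in the cradle to its left. I'll let the arm settle, then lower.

Call:
move_arm(plan=[{"slide": [0,0,0.02],"rot": [0,0,0],"fingers": 18},{"slide": [0,0,0.02],"rot": [0,0,0],"fingers": 18},{"slide": [0,0,0.02],"rot": [0,0,0],"fingers": 18}])

```text
time: 9.67
ee_pos: [656.8, -88.9, 96.4]
eef_rot: [0.001, -0.081, 0.997, -0.0]
contact_force: [-0.5, -0.2, -0.0]
finger_gap: 26.9
grip_force: 30.0
```

Run:
```python
from h import *
print(go(659,-88.5,56.5,3.304))
```

```text
([-0.0044, 0.0, 0.0797], [-0.0005, 0.001, 0.0001])
```

Call:
move_arm(plan=[{"slide": [-0.003,0,0.025],"rot": [0,0,0],"fingers": 18},{"slide": [-0.004,0,0.045],"rot": [0,0,0],"fingers": 18},{"slide": [-0.004,0,0.06],"rot": [0,0,0],"fingers": 18},{"slide": [-0.004,0,0.07],"rot": [0,0,0],"fingers": 18},{"slide": [-0.004,0,0.077],"rot": [0,0,0],"fingers": 18},{"slide": [-0.004,0,0.08],"rot": [0,0,0],"fingers": 18},{"slide": [-0.004,0,0.08],"rot": [0,0,0],"fingers": 18},{"slide": [-0.004,0,0.08],"rot": [0,0,0],"fingers": 18}])

```text
time: 10.33
ee_pos: [658.3, -88.2, 55.8]
eef_rot: [-0.0, -0.081, 0.997, 0.0]
contact_force: [-4.4, 3.2, 5.1]
finger_gap: 26.6
grip_force: 30.5
```

Call:
move_arm(plan=[{"slide": [0,0,0],"rot": [0,0,0],"fingers": 28},{"slide": [0,0,0],"rot": [0,0,0],"fingers": 32},{"slide": [0,0,0],"rot": [0,0,0],"fingers": 37},{"slide": [0,0,0],"rot": [0,0,0],"fingers": 42},{"slide": [0,0,0],"rot": [0,0,0],"fingers": 42},{"slide": [0,0,-0.05],"rot": [0,0,0],"fingers": 42},{"slide": [0,0,-0.1],"rot": [0,0,0],"fingers": 42},{"slide": [0,0,-0.16],"rot": [0,0,0],"fingers": 42},{"slide": [0,0,-0.21],"rot": [0,0,0],"fingers": 42},{"slide": [0,0,-0.21],"rot": [0,0,0],"fingers": 65},{"slide": [0,0,-0.21],"rot": [0,0,0],"fingers": 65}])

```text
time: 11.25
ee_pos: [659.1, -88.9, 161.7]
eef_rot: [0.001, -0.081, 0.997, -0.001]
contact_force: [-0.6, 0.5, 0.3]
finger_gap: 64.3
grip_force: 0.0
```

Run:
```python
from h import *
cap('wrist','w7')
print(go(418.5,-101.5,160,2.99))
```

```text
([0.4778, 0.0522, 0.0001], [-0.0, -0.0001, 0.2995])
```

Call:
move_arm(plan=[{"slide": [0.478,0.052,0],"rot": [0,0,0.3],"fingers": 70},{"slide": [0.478,0.052,0],"rot": [0,0,0.3],"fingers": 70},{"slide": [0.478,0.052,0],"rot": [0,0,0.3],"fingers": 70},{"slide": [0.478,0.052,0],"rot": [0,0,0.3],"fingers": 70},{"slide": [0.478,0.052,0],"rot": [0,0,0.3],"fingers": 70},{"slide": [0.478,0.052,0],"rot": [0,0,0.3],"fingers": 70},{"slide": [0.478,0.052,0],"rot": [0,0,0.3],"fingers": 70},{"slide": [0.478,0.052,0],"rot": [0,0,0.3],"fingers": 70},{"slide": [0.478,0.052,0.06],"rot": [0,0,0.3],"fingers": 70},{"slide": [0.478,0.052,0.1],"rot": [0,0,0.3],"fingers": 70},{"slide": [0.478,0.052,0.1],"rot": [0,0,0.3],"fingers": 70},{"slide": [0.478,0.052,0.1],"rot": [0,0,0.3],"fingers": 70}])

```text
time: 12.3
ee_pos: [418.9, -101.5, 109.7]
eef_rot: [-0.001, 0.076, 0.997, 0.0]
contact_force: [0.6, -1.5, 0.9]
finger_gap: 70.2
grip_force: 0.0
```

Run:
```python
from h import *
cap('wrist','w8');a=cv2.imread('pics/w8.png')[100:460,100:500];b=cv2.imread('pics/w7.png')[100:460,100:500];cv2.imwrite('pics/v8.png',np.hstack([a,b]))
print(manip.get_state()['finger_gap'],go(418.5,-101.5,17,2.99))
```

```text
70.20430714734694 ([0.0017, 0.0003, 0.1872], [0.0, -0.0, 0.0])
```

View pics/v8.png

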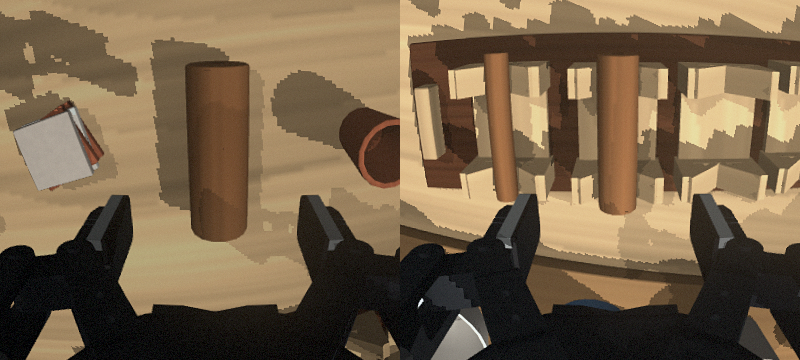

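The left crop shows roller 38 (218,150) centred between the fingers. The right crop shows rollers 18 and 28 seated in cradles d and c.

Call:
move_arm(plan=[{"slide": [0.002,0,0.06],"rot": [0,0,0],"fingers": 70},{"slide": [0.002,0,0.12],"rot": [0,0,0],"fingers": 70},{"slide": [0.002,0,0.16],"rot": [0,0,0],"fingers": 70},{"slide": [0.002,0,0.187],"rot": [0,0,0],"fingers": 70},{"slide": [0.002,0,0.187],"rot": [0,0,0],"fingers": 70},{"slide": [0.002,0,0.187],"rot": [0,0,0],"fingers": 28},{"slide": [0.002,0,0.187],"rot": [0,0,0],"fingers": 28},{"slide": [0.002,0,0.187],"rot": [0,0,0],"fingers": 28},{"slide": [0.002,0,0.187],"rot": [0,0,0],"fingers": 28},{"slide": [0.002,0,0.187],"rot": [0,0,0],"fingers": 28},{"slide": [0.002,0,0.187],"rot": [0,0,0],"fingers": 28},{"slide": [0.002,0,0.187],"rot": [0,0,0],"fingers": 28}])

```text
time: 13.35
ee_pos: [418.5, -101.9, 18.2]
eef_rot: [0.001, 0.076, 0.997, -0.001]
contact_force: [0.5, 1.0, 5.2]
finger_gap: 37.2
grip_force: 29.4
```

Call:
move_arm(plan=[{"slide": [0,0,-0.04],"rot": [0,0,0],"fingers": 28},{"slide": [0,0,-0.1],"rot": [0,0,0],"fingers": 28},{"slide": [0,0,-0.17],"rot": [0,0,0],"fingers": 28},{"slide": [0,0,-0.23],"rot": [0,0,0],"fingers": 28},{"slide": [0,0,-0.28],"rot": [0,0,0],"fingers": 28},{"slide": [0,0,-0.28],"rot": [0,0,0],"fingers": 28}])

```text
time: 13.85
ee_pos: [419.5, -102.4, 162.1]
eef_rot: [0.005, 0.076, 0.997, -0.002]
contact_force: [0.3, -0.6, -0.1]
finger_gap: 37.0
grip_force: 30.9
```

Run:
```python
from h import *
print(go(644.5,-11.3,165,3.304))
```

```text
([-0.4173, 0.2482, -0.0027], [-0.0048, 0.0084, -0.3])
```

Call:
move_arm(plan=[{"slide": [-0.1,0.06,0],"rot": [0,0,-0.07],"fingers": 28},{"slide": [-0.418,0.248,0],"rot": [0,0,-0.3],"fingers": 28},{"slide": [-0.418,0.248,0],"rot": [0,0,-0.3],"fingers": 28},{"slide": [-0.418,0.248,0],"rot": [0,0,-0.3],"fingers": 28},{"slide": [-0.418,0.248,0],"rot": [0,0,-0.3],"fingers": 28},{"slide": [-0.418,0.248,0],"rot": [0,0,-0.3],"fingers": 28},{"slide": [-0.418,0.248,0],"rot": [0,0,-0.3],"fingers": 28},{"slide": [-0.418,0.248,0],"rot": [0,0,-0.3],"fingers": 28},{"slide": [-0.418,0.248,0.05],"rot": [0,0,-0.3],"fingers": 28},{"slide": [-0.418,0.248,0.11],"rot": [0,0,-0.3],"fingers": 28},{"slide": [-0.418,0.248,0.11],"rot": [0,0,-0.3],"fingers": 28},{"slide": [-0.418,0.248,0.11],"rot": [0,0,-0.3],"fingers": 28}])

```text
time: 14.85
ee_pos: [641.7, -10.9, 101.5]
eef_rot: [-0.001, -0.081, 0.997, 0.0]
contact_force: [-0.4, 0.1, -0.4]
finger_gap: 37.4
grip_force: 30.8
```

Run:
```python
from h import *
cap('wrist','w9');a=cv2.imread('pics/w9.png')[100:460,100:500];cv2.imwrite('pics/v9.png',a)
print(go(644.5,-11.3,55.5,3.304))
```

```text
([-0.0032, -0.0011, 0.0955], [-0.0003, 0.0007, -0.0007])
```

View pics/v9.png

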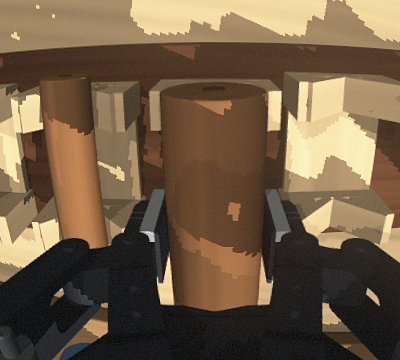

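Roller 38 (crop 214,150) hangs over cradle_b, whose cheek spans 150-277 in the crop. I'll lower it and release.

Call:
move_arm(plan=[{"slide": [-0.003,0,0.03],"rot": [0,0,0],"fingers": 28},{"slide": [-0.003,0,0.055],"rot": [0,0,0],"fingers": 28},{"slide": [-0.003,0,0.075],"rot": [0,0,0],"fingers": 28},{"slide": [-0.003,0,0.085],"rot": [0,0,0],"fingers": 28},{"slide": [-0.003,0,0.092],"rot": [0,0,0],"fingers": 28},{"slide": [-0.003,0,0.095],"rot": [0,0,0],"fingers": 28},{"slide": [-0.003,0,0.095],"rot": [0,0,0],"fingers": 28},{"slide": [-0.003,0,0.095],"rot": [0,0,0],"fingers": 28}])

```text
time: 15.57
ee_pos: [644.7, -10.4, 54.8]
eef_rot: [0.0, -0.081, 0.997, -0.0]
contact_force: [0.2, -0.0, -1.6]
finger_gap: 37.1
grip_force: 30.9
```

Call:
move_arm(plan=[{"slide": [0,0,0],"rot": [0,0,0],"fingers": 38},{"slide": [0,0,0],"rot": [0,0,0],"fingers": 42},{"slide": [0,0,0],"rot": [0,0,0],"fingers": 46},{"slide": [0,0,0],"rot": [0,0,0],"fingers": 50},{"slide": [0,0,0],"rot": [0,0,0],"fingers": 50},{"slide": [0,0,-0.05],"rot": [0,0,0],"fingers": 50},{"slide": [0,0,-0.1],"rot": [0,0,0],"fingers": 50},{"slide": [0,0,-0.16],"rot": [0,0,0],"fingers": 50},{"slide": [0,0,-0.22],"rot": [0,0,0],"fingers": 50},{"slide": [0,0,-0.22],"rot": [0,0,0],"fingers": 75},{"slide": [0,0,-0.22],"rot": [0,0,0],"fingers": 75}])

```text
time: 16.48
ee_pos: [645.0, -10.4, 166.1]
eef_rot: [0.002, -0.081, 0.997, -0.001]
contact_force: [-0.5, -1.0, 0.2]
finger_gap: 72.4
grip_force: 0.0
```

Run:
```python
from h import *
cap('wrist','w10')
print(go(397,-325.3,160,3.19))
```

```text
([0.5898, -0.5419, 0.0085], [-0.0001, 0.0002, 0.1086])
```

Call:
move_arm(plan=[{"slide": [0.59,-0.542,0],"rot": [0,0,0.109],"fingers": 78},{"slide": [0.59,-0.542,0],"rot": [0,0,0.109],"fingers": 78},{"slide": [0.59,-0.542,0],"rot": [0,0,0.109],"fingers": 78},{"slide": [0.59,-0.542,0],"rot": [0,0,0.109],"fingers": 78},{"slide": [0.59,-0.542,0],"rot": [0,0,0.109],"fingers": 78},{"slide": [0.59,-0.542,0],"rot": [0,0,0.109],"fingers": 78},{"slide": [0.59,-0.542,0],"rot": [0,0,0.109],"fingers": 78},{"slide": [0.59,-0.542,0],"rot": [0,0,0.109],"fingers": 78},{"slide": [0.59,-0.542,0],"rot": [0,0,0.109],"fingers": 78},{"slide": [0.59,-0.542,0],"rot": [0,0,0.109],"fingers": 78},{"slide": [0.59,-0.542,0.06],"rot": [0,0,0.109],"fingers": 78},{"slide": [0.59,-0.542,0.1],"rot": [0,0,0.109],"fingers": 78}])

```text
time: 17.53
ee_pos: [395.4, -326.1, 112.1]
eef_rot: [-0.001, -0.022, 1.0, 0.001]
contact_force: [0.5, 0.3, -1.2]
finger_gap: 78.0
grip_force: 0.0
```

Call:
move_arm(plan=[{"slide": [0,0,0],"rot": [0,0,0],"fingers": 78},{"slide": [0,0,0],"rot": [0,0,0],"fingers": 78}])

```text
time: 17.7
ee_pos: [396.6, -324.8, 113.3]
eef_rot: [-0.001, -0.024, 1.0, 0.001]
contact_force: [-0.2, 0.1, 0.8]
finger_gap: 78.1
grip_force: 0.0
```

Run:
```python
from h import *
cap('wrist','w11');a=cv2.imread('pics/w11.png')[100:460,100:500];b=cv2.imread('pics/w10.png')[100:460,100:500];cv2.imwrite('pics/v11.png',np.hstack([a,b]))
print(go(397,-325.3,19,3.19))
```

```text
([0.0002, -0.0002, 0.1909], [0.0005, -0.0004, -0.0])
```

View pics/v11.png

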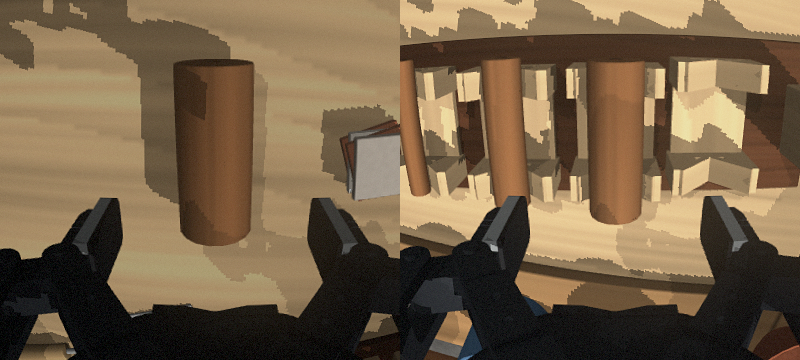

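Roller 48 (left crop 215,150) is centred between the fingers, and roller 38 is seated in cradle_b (right crop). I'll grip with a little more force.

Call:
move_arm(plan=[{"slide": [0,0,0.06],"rot": [0,0,0],"fingers": 78},{"slide": [0,0,0.12],"rot": [0,0,0],"fingers": 78},{"slide": [0,0,0.16],"rot": [0,0,0],"fingers": 78},{"slide": [0,0,0.19],"rot": [0,0,0],"fingers": 78},{"slide": [0,0,0.19],"rot": [0,0,0],"fingers": 78},{"slide": [0,0,0.19],"rot": [0,0,0],"fingers": 38},{"slide": [0,0,0.19],"rot": [0,0,0],"fingers": 38},{"slide": [0,0,0.19],"rot": [0,0,0],"fingers": 38},{"slide": [0,0,0.19],"rot": [0,0,0],"fingers": 38},{"slide": [0,0,0.19],"rot": [0,0,0],"fingers": 38},{"slide": [0,0,0.19],"rot": [0,0,0],"fingers": 38},{"slide": [0,0,0.19],"rot": [0,0,0],"fingers": 38}], squeeze=35)

```text
time: 18.75
ee_pos: [397.7, -326.0, 21.1]
eef_rot: [0.001, -0.024, 1.0, -0.001]
contact_force: [-0.2, 1.3, 5.4]
finger_gap: 47.0
grip_force: 35.4
```

Call:
move_arm(plan=[{"slide": [0,0,-0.04],"rot": [0,0,0],"fingers": 38},{"slide": [0,0,-0.1],"rot": [0,0,0],"fingers": 38},{"slide": [0,0,-0.17],"rot": [0,0,0],"fingers": 38},{"slide": [0,0,-0.23],"rot": [0,0,0],"fingers": 38},{"slide": [0,0,-0.29],"rot": [0,0,0],"fingers": 38},{"slide": [0,0,-0.32],"rot": [0,0,0],"fingers": 38},{"slide": [0,0,-0.32],"rot": [0,0,0],"fingers": 38}])

```text
time: 19.33
ee_pos: [398.0, -326.5, 183.7]
eef_rot: [0.002, -0.024, 1.0, -0.003]
contact_force: [0.2, -0.6, -0.8]
finger_gap: 47.1
grip_force: 37.0
```

Run:
```python
from h import *
print(go(627.3,61.2,180,3.304))
```

```text
([-0.4955, 0.7524, 0.0047], [-0.0066, 0.004, -0.109])
```

Call:
move_arm(plan=[{"slide": [-0.04,0.06,0],"rot": [0,0,-0.01],"fingers": 38},{"slide": [-0.495,0.753,0],"rot": [0,0,-0.109],"fingers": 38},{"slide": [-0.495,0.753,0],"rot": [0,0,-0.109],"fingers": 38},{"slide": [-0.495,0.753,0],"rot": [0,0,-0.109],"fingers": 38},{"slide": [-0.495,0.753,0],"rot": [0,0,-0.109],"fingers": 38},{"slide": [-0.495,0.753,0],"rot": [0,0,-0.109],"fingers": 38},{"slide": [-0.495,0.753,0],"rot": [0,0,-0.109],"fingers": 38},{"slide": [-0.495,0.753,0],"rot": [0,0,-0.109],"fingers": 38},{"slide": [-0.495,0.753,0],"rot": [0,0,-0.109],"fingers": 38},{"slide": [-0.495,0.753,0],"rot": [0,0,-0.109],"fingers": 38},{"slide": [-0.495,0.753,0],"rot": [0,0,-0.109],"fingers": 38},{"slide": [-0.495,0.753,0],"rot": [0,0,-0.109],"fingers": 38}])

```text
time: 20.33
ee_pos: [627.4, 68.5, 177.8]
eef_rot: [-0.0, -0.084, 0.996, 0.001]
contact_force: [-0.6, 0.8, -1.8]
finger_gap: 46.9
grip_force: 37.0
```

Run:
```python
from h import *
print(go(627.3,61.2,110,3.304))
```

```text
([0.0027, -0.0146, 0.1356], [0.0017, 0.0, 0.005])
```

Call:
move_arm(plan=[{"slide": [0,0,0.04],"rot": [0,0,0],"fingers": 38},{"slide": [0,0,0.09],"rot": [0,0,0],"fingers": 38},{"slide": [0,0,0.13],"rot": [0,0,0],"fingers": 38},{"slide": [0,0,0.13],"rot": [0,0,0],"fingers": 38},{"slide": [0,0,0.13],"rot": [0,0,0],"fingers": 38}])

```text
time: 20.75
ee_pos: [625.6, 62.5, 113.4]
eef_rot: [-0.001, -0.081, 0.997, 0.0]
contact_force: [0.3, 0.3, -1.4]
finger_gap: 46.7
grip_force: 37.0
```

Run:
```python
from h import *
cap('wrist','w12');a=cv2.imread('pics/w12.png')[100:460,100:500];cv2.imwrite('pics/v12.png',a)
print(manip.get_state()['ee_pos'],go(627.5,61,60,3.304))
```

```text
[626.35148535  62.47172331 114.93185541] ([-0.0017, -0.0033, 0.1099], [-0.0001, 0.0005, -0.0003])
```

View pics/v12.png

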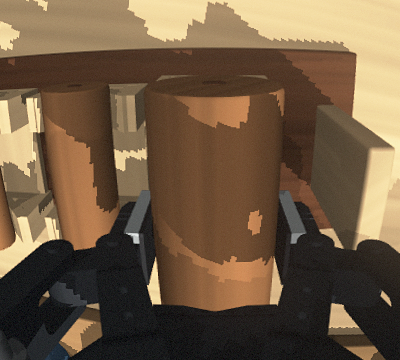

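Roller 48 (crop 213,190) hangs over cradle_a beside the post (352,180). I'll lower it slowly and watch the force.

Call:
move_arm(plan=[{"slide": [-0.001,-0.003,0.025],"rot": [0,0,0],"fingers": 38},{"slide": [-0.001,-0.003,0.045],"rot": [0,0,0],"fingers": 38},{"slide": [-0.001,-0.003,0.06],"rot": [0,0,0],"fingers": 38},{"slide": [-0.001,-0.003,0.075],"rot": [0,0,0],"fingers": 38},{"slide": [-0.001,-0.003,0.085],"rot": [0,0,0],"fingers": 38},{"slide": [-0.001,-0.003,0.095],"rot": [0,0,0],"fingers": 38},{"slide": [-0.001,-0.003,0.102],"rot": [0,0,0],"fingers": 38},{"slide": [-0.001,-0.003,0.107],"rot": [0,0,0],"fingers": 38},{"slide": [-0.001,-0.003,0.109],"rot": [0,0,0],"fingers": 38},{"slide": [-0.001,-0.003,0.109],"rot": [0,0,0],"fingers": 38}])

```text
time: 21.63
ee_pos: [626.9, 61.2, 59.8]
eef_rot: [0.0, -0.081, 0.997, -0.0]
contact_force: [0.0, 0.5, -1.5]
finger_gap: 46.4
grip_force: 37.1
```

Call:
move_arm(plan=[{"slide": [0,0,0.001],"rot": [0,0,0],"fingers": 48},{"slide": [0,0,0.001],"rot": [0,0,0],"fingers": 51},{"slide": [0,0,0.001],"rot": [0,0,0],"fingers": 55},{"slide": [0,0,0.001],"rot": [0,0,0],"fingers": 58},{"slide": [0,0,0.001],"rot": [0,0,0],"fingers": 58},{"slide": [0,0,-0.04],"rot": [0,0,0],"fingers": 58},{"slide": [0,0,-0.1],"rot": [0,0,0],"fingers": 58},{"slide": [0,0,-0.16],"rot": [0,0,0],"fingers": 58},{"slide": [0,0,-0.24],"rot": [0,0,0],"fingers": 58},{"slide": [0.3,0,-0.35],"rot": [0,0,0],"fingers": 58},{"slide": [0.6,0,-0.35],"rot": [0,0,0],"fingers": 58},{"slide": [0.6,0,-0.35],"rot": [0,0,0],"fingers": 58}])

```text
time: 22.63
ee_pos: [505.6, 41.4, 207.7]
eef_rot: [0.001, -0.081, 0.997, -0.0]
contact_force: [0.1, -0.2, 0.6]
finger_gap: 58.1
grip_force: 0.0
```

Call:
move_arm(plan=[{"slide": [0.3,0,0],"rot": [0,0,0],"fingers": 58},{"slide": [0.3,0,0],"rot": [0,0,0],"fingers": 58},{"slide": [0.3,0,0],"rot": [0,0,0],"fingers": 58},{"slide": [0.3,0,0],"rot": [0,0,0],"fingers": 58},{"slide": [0.3,0,0],"rot": [0,0,0],"fingers": 58}])

```text
time: 23.05
ee_pos: [355.6, 17.4, 207.1]
eef_rot: [-0.0, -0.081, 0.997, -0.0]
contact_force: [0.5, -0.1, 0.3]
finger_gap: 58.1
grip_force: 0.0
```

```bash
python3 - <<'E'
from h import *
c0=np.array([646.3,-52]);a=0.162
ex=np.array([np.cos(a),np.sin(a)]);ey=np.array([-np.sin(a),np.cos(a)])
cr=dict(a=(627.3,61.2,48),b=(644.5,-11.3,38),c=(657.7,-88.7,28),d=(669.3,-171.8,18))
for f in ('scene','side'):
    p,d,c=cap(f,f+'F'); Q=cloud(d,c).reshape(-1,3); hsv=cv2.cvtColor(p,cv2.COLOR_RGB2HSV).reshape(-1,3)
    for n,(X,Y,D) in cr.items():
        e=Q[:,:2]-[X,Y]; x=e@ex;y=e@ey; seat=10+{48:52,38:45,28:38,18:31}[D]
        m=(abs(x)<75)&(abs(y)<D/2+2)&(Q[:,2]>seat)&(Q[:,2]<seat+D/2+6)
        m2=m&(Q[:,2]>seat+D/2-4)
        (cx,cy),(w,h),an=cv2.minAreaRect(np.stack([x[m2],y[m2]],1).astype(np.float32))
        print(f,n,'x ends',np.percentile(x[m],[.5,99.5]).round(1),'top z',np.percentile(Q[m,2],98).round(1),'expect',seat+D/2,'c',round(cx,1),round(cy,1),'ang',round(an,1))
a=cv2.imread('pics/sceneF.png')[160:460,150:470];b=cv2.imread('pics/sideF.png')[150:450,240:560];cv2.imwrite('pics/vF.png',np.hstack([a,b]))
E
sed -i "s/('scene0'.*//" /dev/null; python3 -c "
from m import *
meas(['sideF'])"
```

```text
scene a x ends [-55.4  54.8] top z 87.5 expect 86.0 c -0.9 -1.4 ang 0.1
scene b x ends [-52.8  57.6] top z 75.4 expect 74.0 c 1.0 -0.6 ang 89.9
scene c x ends [-55.2  54.8] top z 63.4 expect 62.0 c -0.3 -0.3 ang 90.0
scene d x ends [-55.8  53.9] top z 51.5 expect 50.0 c -1.3 0.1 ang 89.9
side a x ends [-59.   51.9] top z 85.8 expect 86.0 c -2.8 0.2 ang 89.9
side b x ends [-55.7  54.4] top z 74.1 expect 74.0 c 0.1 -0.8 ang 89.3
side c x ends [-58.3  52.1] top z 62.3 expect 62.0 c -3.6 0.5 ang 0.6
side d x ends [-58.4  51.4] top z 50.5 expect 50.0 c -3.3 0.9 ang 0.1
4 c 402 -208 size 51 50 yaw 0.243 zmax 25.6
5 c 419 203 size 42 38 yaw 0.649 zmax 55.8
6 c 426 1 size 43 43 yaw 2.011 zmax 50.6
7 c 645 -52 size 422 134 yaw 1.74 zmax 85.9
8 c 676 0 size 840 249 yaw 1.571 zmax 22.4sed: couldn't edit /dev/null: not a regular file
```

View pics/vF.png

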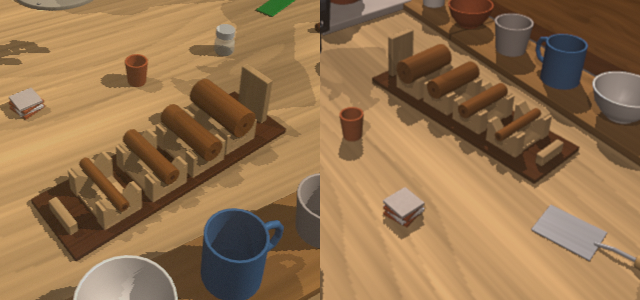

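The views show all four rollers seated in order: the thickest by the post (left crop 225,107), the thinnest by the strip (103,183). Heights match within 2 mm, axial offsets are about 2 mm, and the cup stands where it was.

```bash
python3 -c "
from h import *
print(job.close_job())"
```

```text
the job is handed in; nothing more can be done
None
```

All four rollers are in the rack, thickest next to the end post and thinnest at the far end, each centred in its cradle to about 2 mm and released; the cup stands where it was, and I handed the job in at about 23 s of the 99 s limit.

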